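Clamp a sanding block in the gluing jig

ROBOT

A 7-joint arm with a two-finger parallel gripper is mounted at the origin on the work surface; the furniture and walls round the work are solid. World frame = base frame: x ahead of the robot, y to its left, z up, the work surface at z = 0. Lengths are in m, angles in rad, forces in N, time in s.
With the tool pointing down it reaches from about 0.425 to 0.875 m from the base axis. Payload 4.7 kg.
Tool frame: the origin (TCP) lies at the very end of the fingers, on their centre line; the grasp point (between the pads) lies 19 mm behind it; z points along the fingers, y is the direction in which the jaws open and shut (so a half turn about z gives the same grasp; the last joint's range is limited). The gripper opens to 87 mm and grips with 3 to 60 N. Pads are 19 mm wide; open, the fingers measure 117 mm over their backs; the gripper's body (75 mm by 190 mm) begins 51 mm behind the grasp point.
Start: joints at [1.312, 0.321, -0.07, 1.45, 0.023, 1.371, -0.057], TCP at [0.175, -0.626, 0.223] pointing down, gripper open.
Joint ranges: [-2.86, 2.86], [-0.3, 2.09], [-1.38, 1.24], [0.06, 2.45], [-1.56, 4.7], [0.09, 2.05], [-2.69, 2.69]. Speed limits (rad/s): [2.57, 2.57, 3.14, 3.14, 3.14, 3.14, 3.14].

INTERFACE

Orientations are given as a rotation vector (axis times angle).
In Python, from bench import ctrl gives the robot as it stands. The module is installed in compiled form; this text tells all that it offers.
- The arm moves only by the tool move_arm, never from a script. Its arguments are lists of equal length, an entry for each row: "dp": the shift along the tool's x, y, z in units of 30 mm (1.0 is 30 mm), a list of three; "turn": the turn about the tool's z in units of 5 degrees (1.0 is 5 degrees); "jaw": the opening, from -1 (shut) to 1 (fully open). A call has 1 to 5 rows; each row is the pose to reach, as a shift and turn from the pose commanded when the call began, along the tool's axes at that moment; what a row does not reach only later rows make up. A row lasts 1/10 s, in which the tool goes at most 50 mm and 8.59 degrees, less where a joint would pass 70% of its speed; a pose out of reach is approached as far as the arm can. A call with a gripper value outside its range is refused whole. The fingers move at their own pace and stop on an object; "grip_force" is the grip in N (left out, the last holds). Time passes only in rows, so rows that repeat a pose let the fingers close. It gives the time, the measured TCP pose, the force and the opening at its end, in the units of the state.
- ctrl.get_state(): the state, without advancing time (a new reading comes with each control period).
- ctrl.get_image(name): name is "scene" or "top" or "wrist"; returns the picture (400x640x3 uint8, red, green, blue); there is no depth.
- ctrl.camera_info(name): a dict with "intrinsics" (3x3 intrinsics, pixels), "extrinsics" (4x4, takes a point from world to camera coordinates). Camera axes: x right, y up, looking along -z (the intrinsics and any distortion apply to the point x, -y, -z); pixel columns grow to the right and rows downward; lengths in m; the calibration is good to about 2 mm. A picture is of the moment at which its call begins: read the wrist's pose just before it. camera_info takes no time and is no camera call; for the wrist camera it gives the pose at the moment of the call.
- ctrl.close_job(): hands the job in, once; it reports no verdict.
Trained networks look in the newest picture that a camera, given by its name, has taken for a name from the list of things; names that differ only in an ending like _2 or _b are one class to them, and where a whole thing is asked for, a point or a joint stands for the part that bears it (a point fixed in the world has none). Each returns a list of dicts, best first, with "confidence" (0 to 1); they miss things now and then, are a little off and sometimes report something else, mostly with a low value. They report only what shows in the picture. A call takes as long as a camera call.
- ctrl.look_for(camera, target): "rect" ([centre column, centre row, width, height] in pixels, round what is visible of it).
- ctrl.masks_of(camera, target): "region" (400x640 bool, what is visible of it) and "rect" ([centre column, centre row, width, height] in pixels, round what is visible of it).
The state is a dict: "time": time; "joint_positions": joint angles; "qd": joint speeds; "joint_torque": joint torques, N m; "position": TCP position; "tool_rot": TCP orientation; "ft_force": force on the tool from outside, world axes, zero at the start; "torque": the same for the moment, N m; "grip_width": opening from 0.0 (shut) to 1.0 (fully open).
Only numpy, scipy, OpenCV 4.12 (cv2) and the standard library are available. Lean on these libraries where they do the work, as an engineer would, in place of code of your own. Each camera call takes 0.05 s, during which the arm holds its last target. There are 200 camera calls.

TASK

The freshly glued sanding block lies in its jig and has to be clamped while it sets. With a fingertip, push the steel clamp strap round until it is fully home over the block, with its cam lever still up; then push the black-gripped cam lever down as far as it goes, so that the clamp presses on the block. Do not touch the block or shift it in its nest, leave the bottle, jar and nut driver where they are, and finish clear of everything.

Things in the scene. Friction and masses are not known exactly. Their poses are not given: they have to be found in the camera images.
- jig: plywood gluing jig fixed to the bench, board 150 x 170 x 15 mm. Origin: underside of the board, straight below the strap's stud; +y from the stud to the nest with the block, +z up. Board from x -75 to 75, y -45 to 125 mm; nest centre at (0, 75) mm, its wooden fences reach 29 mm above the bench and the block's top 49 mm
- strap (a joint): swing of the clamp strap about its upright stud (rad). 0 = home against its stop, along the jig's +y over the block; it grows as it swings away clockwise seen from above (1.57: along the jig's +x). Starts swung away, stays where left; about 1.5 N at the nose, on the side farther from the block, pushes it home. A steel bar 28 mm wide, reaching 98 mm from the stud, 62 to 80 mm above the bench
- strap_nose (a point): point on the strap's centre line, 85 mm from the stud axis, half-way up the strap (71 mm above the bench); its sides are 14 mm either side. A good place to push: a fingertip 58 to 68 mm above the bench meets the strap's side and clears the block
- cam_lever (a joint): cam lever (rad) on a level pivot over the stud, 96 mm above the bench; it turns with the strap and points away from the nose. 0 = fully down, level, a firm stop; starts raised 0.6 to 0.85 rad, stays where left. Pressing straight down on its upper face at a level distance of 55 mm from the pivot takes about 5 N, a little more near the end, where the shoe (driven 5 mm down) meets the block
- lever_grip (a point): middle of the upper face of the lever's black grip, 85 mm from the pivot; the grip is 22 wide, 66 long, 14 mm thick and ends 118 mm from the pivot. With the lever down this point is 106 mm above the bench. Axes move with the lever: -y along it to its free end, +z out of the upper face
- clamp_shoe: round sprung pressure shoe, 24 mm across, 75 mm from the stud under the strap; origin at the centre of its lower face, about 5 mm above the block's top while the lever is up and the strap is home. With the lever fully down it presses on the block with about 9 N
- sanding_block: cork sanding block in worn paper, 58 x 91 x 34 mm, loose in the nest, long side along the jig's x. Origin: centre of its underside. Not to be touched by the robot
- glue_bottle: white glue bottle with an orange tip, 47 mm across, 146 mm high, standing loose. Bystander; origin at the centre of its underside
- screw_jar: white jar with a red lid, 50 mm across, 66 mm high, standing loose. Bystander; origin at the centre of its underside
- nut_driver: nut driver with a green handle, 26 x 150 x 25 mm, lying loose on the bench to the right of the jig. Bystander; origin at the centre of its underside

How it is judged:
On the way, in this order (a step that is already met when the one before it is completed fails the run):
1. the strap is fully home over the block, the cam lever still up (value of joint strap below 0.08 rad and value of joint cam_lever above 0.45 rad), for 0.2 s.
2. the cam lever is fully down with the strap home (value of joint each of strap, cam_lever below 0.1 rad), for 0.2 s.
At the end, for the whole second after the job is handed in: the strap is within 0.1 rad of home, the cam lever within 0.1 rad of fully down, the shoe presses on the block with more than 2 N, and the block lies still, within 6 mm of where it started (all of step 2 and contact force between clamp_shoe and sanding_block above 2 N and distance of sanding_block from where it was at the start of the episode below 0.006 m and linear speed of sanding_block below 0.01 m/s); the robot touches nothing.
It fails at once if the robot touches the sanding block (contact force between any of the fingers, the arm and sanding_block above 1 N).
It fails at once if the sanding block is lifted or shifted (distance of sanding_block from where it was at the start of the episode above 0.01 m).
It fails at once if the bottle, jar or nut driver is moved, lifted or tipped (distance of any of glue_bottle, screw_jar, nut_driver from where it was at the start of the episode above 0.02 m or angle between any of glue_bottle, screw_jar's own z axis and vertical above 0.3 rad).
It also fails if it takes over 45 s, if anything falls off the work surface, if the arm or the gripper's body presses on something with over 40 N, if the wrist force passes 120 N, or if a joint passes its speed limit or range.

## Working session

There is one attempt and no reset: what is moved stays moved. The work goes in short steps, Python scripts to look and compute and a tool call to move; the robot and the scene stay as the last step left them, time stands still between calls to the robot, and variables do not carry over. Pictures are saved under pics/ and viewed, about 8 in all and at most 12, crops included, and the job is handed in when it is done.

Besides the shell and the picture viewer there is one more tool, called after "Request:" in YAML: its name, and indented under it one key for each argument. move_arm: Moves the arm, as the interface text tells. Its arguments: {"type":"object","properties":{"dp":{"type":"array","items":{"type":"array","items":{"type":"number"}}},"turn":{"type":"array","items":{"type":"number"}},"jaw":{"type":"array","items":{"type":"number"}},"grip_force":{"type":"number"}},"required":["dp","turn","jaw"]}

```bash
mkdir -p pics
cat > h.py <<'E'
import numpy as np, cv2
from bench import ctrl
from scipy.spatial.transform import Rotation as R
def cam(n):
    i=ctrl.camera_info(n); return np.array(i['intrinsics']),np.array(i['extrinsics'])
def ray(n,u,v,z):
    K,E=cam(n); d=np.linalg.inv(K)@[u,v,1]; d=np.array([d[0],-d[1],-d[2]])
    Rm,t=E[:3,:3],E[:3,3]; o=-Rm.T@t; w=Rm.T@d; return o+w*(z-o[2])/w[2]
def proj(n,p):
    K,E=cam(n); c=E[:3,:3]@np.array(p)+E[:3,3]; q=K@[c[0],-c[1],-c[2]]; return q[:2]/q[2]
def save(n,f):
    im=ctrl.get_image(n); cv2.imwrite('pics/'+f,cv2.cvtColor(im,cv2.COLOR_RGB2BGR)); return im
E
python3 - <<'E'
from h import *
print(ctrl.get_state())
for n in ('top','scene'):
    save(n,n+'0.png'); print(n,ctrl.camera_info(n))
    for t in ('jig','strap','lever_grip','sanding_block','glue_bottle','screw_jar','nut_driver','strap_nose'):
        r=ctrl.look_for(n,t)[:2]; print(n,t,[(np.round(a['rect'],1).tolist(),round(a['confidence'],2)) for a in r])
E
```

```text
{'time': 0.0, 'joint_positions': array([ 1.31208879,  0.32184053, -0.07006514,  1.45167057,  0.02262606,
        1.37079766, -0.05688903]), 'qd': array([-0.00069447,  0.00060326,  0.00147465, -0.00082539,  0.00105982,
       -0.00039909,  0.00105612]), 'joint_torque': array([-4.01010084e-04, -4.91291678e+01, -4.04357566e-01, -3.12533784e+01,
       -6.40283804e-02,  4.34727164e-02,  1.67546686e-04]), 'position': array([ 0.17491553, -0.62544894,  0.22145221]), 'tool_rot': array([-3.11053355e+00, -4.26984113e-01,  6.12780825e-04]), 'ft_force': array([ 0.49731317, -1.14294361, -0.83854802]), 'torque': array([-0.05686929,  0.01875115,  0.0009809 ]), 'grip_width': 1.0034930490153149}
top {'intrinsics': array([[469.82205696,   0.        , 317.55686015],
       [  0.        , 469.82205696, 191.21683155],
       [  0.        ,   0.        ,   1.        ]]), 'extrinsics': array([[-0.00692552, -0.99997243,  0.00267741, -0.0646638 ],
       [ 0.98371202, -0.00633192,  0.1796401 , -0.50188767],
       [-0.17961819,  0.0038779 ,  0.98372876, -1.28753315],
       [ 0.        ,  0.        ,  0.    
[... 417 characters left out ...]
ay([[-0.86407425, -0.50333913,  0.0050418 ,  0.37110126],
       [ 0.23547686, -0.39534618,  0.88783559, -0.21111602],
       [-0.44488914,  0.7683431 ,  0.46013317, -0.84867295],
       [ 0.        ,  0.        ,  0.        ,  1.        ]])}
scene jig [([329.9, 196.1, 80.5, 89.5], 0.81)]
scene strap [([332.2, 176.6, 70.2, 50.8], 0.59)]
scene lever_grip [([347.9, 169.2, 42.7, 31.3], 0.73)]
scene sanding_block [([323.5, 216.4, 34.7, 22.1], 0.69)]
scene glue_bottle [([219.1, 242.1, 24.1, 55.8], 0.9)]
scene screw_jar [([377.5, 174.9, 14.8, 25.0], 0.73)]
scene nut_driver [([374.9, 198.3, 47.0, 14.3], 0.75), ([349.7, 173.0, 45.0, 32.0], 0.56)]
scene strap_nose [([331.6, 178.2, 67.4, 48.1], 0.77)]
```

View pics/top0.png

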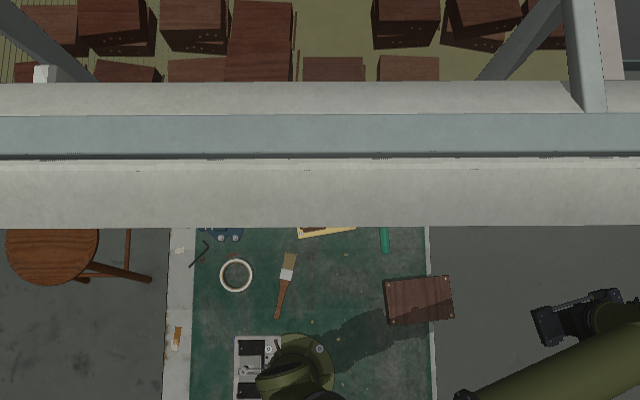

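View pics/scene0.png

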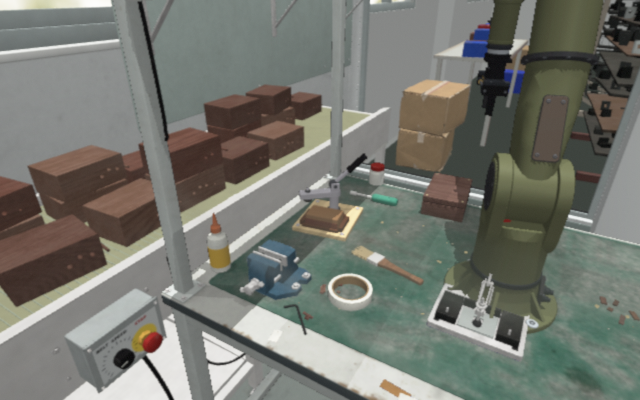

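The top camera sees only the jig's near edge (about 327,233), because a beam hides the rest. In the scene picture the jig is at about (330,215), strap and lever at (332,178), bottle at (219,245), jar at (377,175) and driver at (375,198). Next I'll enlarge the scene view and triangulate roughly.

Run:
```python
from h import *
im=cv2.imread('pics/scene0.png'); cv2.imwrite('pics/crop0.png',cv2.resize(im[145:250,275:410],None,fx=5.5,fy=5.5,interpolation=cv2.INTER_CUBIC))
K,E=cam('scene'); print('scene cam',-E[:3,:3].T@E[:3,3]); K,E=cam('top'); print('top cam',-E[:3,:3].T@E[:3,3])
for n,u,v,z in [('jig near edge',327,237,.015),('drv end',385,252,.012)]: print(n,ray('top',u,v,z))
for n,u,v,z in [('jigbox',330,215,.015),('bottle base',219,268,0),('jar base',377,186,0),('drv',382,198,.012),('block',326,216,.04),('nose',305,195,.071)]: print(n,ray('scene',u,v,z))
m=ctrl.masks_of('scene','jig'); print(len(m))
```

```text
scene cam [-0.0071934   0.75539788  0.57606787]
top cam [ 0.26200073 -0.062847    1.35691566]
jig near edge [ 0.37407717 -0.09415681  0.015     ]
drv end [ 0.3306189  -0.25872862  0.012     ]
jigbox [ 0.45450844 -0.08732899  0.015     ]
bottle base [0.56928583 0.23353825 0.        ]
jar base [ 0.4260912  -0.35359683  0.        ]
drv [ 0.37112084 -0.26164403  0.012     ]
block [ 0.4404958  -0.03977449  0.04      ]
nose [ 0.52071379 -0.06319787  0.071     ]
1
```

View pics/crop0.png

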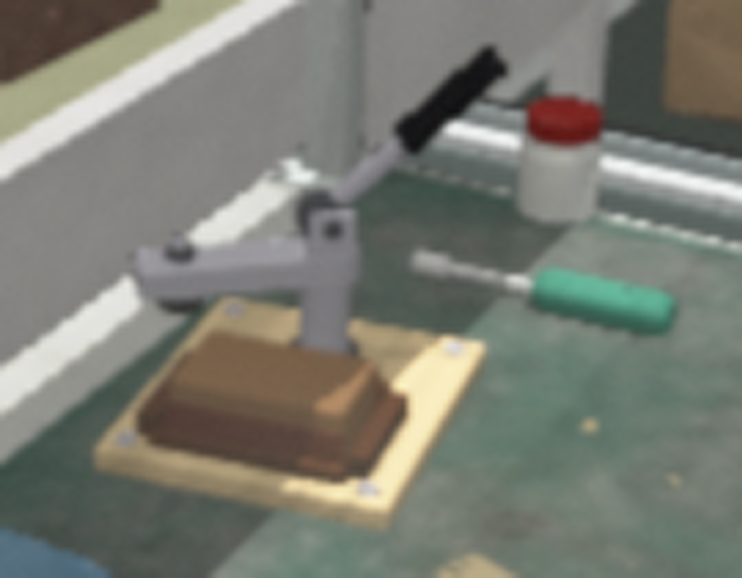

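The crop shows the board corners at roughly (97,448), (388,513), (485,345) and (225,298). The strap points away from the robot, about world +x, and the raised lever points back toward -x. I'll fit the jig pose and strap angle from these.

Run:
```python
from h import *
from scipy.optimize import least_squares
f=lambda a:np.array(a)/5.5+[275,145]
px=[f(p) for p in [(97,448),(388,513),(485,345),(225,298)]]
cs=np.array([(75,125),(-75,125),(-75,-45),(75,-45)])/1000  # left-near-cam = far x
for p in px: print(ray('scene',*p,.015))
def J(q,p): c,s=np.cos(q[2]),np.sin(q[2]); return np.array([q[0]+c*p[0]-s*p[1],q[1]+s*p[0]+c*p[1],p[2]])
K,E=cam('scene')
def res(q): return np.concatenate([proj('scene',J(q,(*c,.015)))-p for c,p in zip(cs,px)])
r=least_squares(res,[.45,-.1,0],method='lm'); print(r.x,r.fun.round(2))
q=r.x
for s in np.arange(.6,1.9,.15):
  L=lambda d,z:J(q,(d*np.sin(s),d*np.cos(s),z))
  print(round(s,2),*[((proj('scene',L(d,z))-[275,145])*5.5).round() for d,z in ((.098,.08),(.085,.08),(-.11*np.cos(.7),.096+.11*np.sin(.7)),(0,.096))])
print('start tool',R.from_rotvec(ctrl.get_state()['tool_rot']).as_matrix().round(3))
K,E=cam('wrist'); st=ctrl.get_state(); T=R.from_rotvec(st['tool_rot']).as_matrix(); o=-E[:3,:3].T@E[:3,3]
print('wristcam in tool',T.T@(o-st['position']),'look',T.T@(-E[2,:3]),'up',T.T@E[1,:3],K[0,0])
```

```text
[0.51036201 0.0158004  0.015     ]
[ 0.36382744 -0.00564686  0.015     ]
[ 0.39250118 -0.1724544   0.015     ]
[ 0.53659865 -0.14769672  0.015     ]
[ 0.45759627 -0.11754402  0.16310144] [-0.76  0.28  0.32 -0.08  0.75 -0.1  -0.3  -0.46]
0.6 [164. 297.] [187. 290.] [466.  51.] [329. 217.]
0.75 [150. 285.] [174. 280.] [480.  59.] [329. 217.]
0.9 [140. 272.] [166. 269.] [492.  68.] [329. 217.]
1.05 [135. 259.] [161. 257.] [500.  77.] [329. 217.]
1.2 [134. 246.] [160. 246.] [505.  87.] [329. 217.]
1.35 [137. 233.] [162. 235.] [505.  97.] [329. 217.]
1.5 [145. 221.] [169. 224.] [502. 107.] [329. 217.]
1.65 [156. 209.] [178. 214.] [495. 117.] [329. 217.]
1.8 [171. 199.] [191. 205.] [484. 126.] [329. 217.]
start tool [[ 0.963  0.269  0.   ]
 [ 0.269 -0.963 -0.   ]
 [ 0.     0.    -1.   ]]
wristcam in tool [ 0.07863849 -0.00097262 -0.16303021] look [-2.84729775e-01  1.23587652e-04  9.58607813e-01] up [ 0.95860725 -0.00105513  0.28472974] 276.7103668352484
```

The fit puts the stud at about (0.458,-0.118) with yaw 0.163, and the strap at about 1.1 rad. I'll move above the place with the jaws shut and take one close look.

Request:
move_arm:
  dp:
    - [1.3,-1.4,-1.6]
    - [2.4,-2.7,-1.6]
    - [3.5,-4.0,-1.6]
    - [4.6,-5.2,-1.6]
    - [5.7,-6.4,-1.6]
  turn: [0,0,0,0,0]
  jaw: [-1,-1,-1,-1,-1]

```text
time: 1.45
position: [0.2797, -0.4113, 0.271]
tool_rot: [3.111, 0.427, 0.001]
ft_force: [0.6, 0.5, 0.4]
grip_width: 0.63
```

Request:
move_arm:
  dp:
    - [1.1,-1.2,0]
    - [2.2,-2.4,0]
    - [3.3,-3.6,0]
    - [4.4,-4.8,0]
    - [5.5,-6.0,0]
  turn: [0,0,0,0,0]
  jaw: [-1,-1,-1,-1,-1]

```text
time: 1.95
position: [0.3899, -0.1934, 0.2708]
tool_rot: [3.111, 0.427, 0.001]
ft_force: [0.8, -0.8, -0.0]
grip_width: 0.169
```

Run:
```python
from h import *
s=ctrl.get_state(); print(s['position'],s['tool_rot'],s['joint_positions'].round(2),s['grip_width'])
K,E=cam('wrist'); np.savez('w1.npz',K=K,E=E); save('wrist','w1.png')
for u,v in ((165,295),(250,238),(335,180)): print('bench edge',ray('scene',u,v,0))
print('post foot',ray('scene',338,178,0), ray('scene',190,300,0))
for t in ('jig','strap','lever_grip','strap_nose','sanding_block','screw_jar','nut_driver'):
    r=ctrl.look_for('wrist',t)[:2]; print(t,[(np.round(a['rect'],1).tolist(),round(a['confidence'],2)) for a in r])
```

```text
[ 0.38994758 -0.19335388  0.2707559 ] [3.11112695e+00 4.26750311e-01 7.93971124e-04] [ 0.94 -0.16 -0.47  1.86 -0.07  1.43 -0.82] 0.1692539582523729
bench edge [0.60312274 0.35971657 0.        ]
bench edge [0.58767478 0.09932963 0.        ]
bench edge [ 0.56678006 -0.32339213  0.        ]
post foot [ 0.56562693 -0.34274068  0.        ] [0.54633011 0.34384258 0.        ]
jig [([256.1, 105.8, 126.5, 173.6], 0.76)]
strap []
lever_grip [([289.0, 139.3, 50.7, 97.3], 0.78)]
strap_nose [([269.9, 102.0, 89.7, 170.3], 0.8), ([228.3, 97.2, 50.6, 79.9], 0.49)]
sanding_block [([226.3, 97.9, 48.2, 80.2], 0.68)]
screw_jar [([448.5, 170.4, 53.3, 38.2], 0.86)]
nut_driver [([354.3, 171.4, 34.4, 100.1], 0.97)]
```

View pics/w1.png

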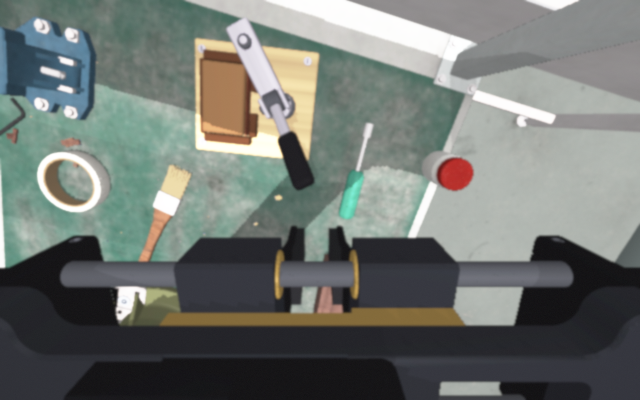

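The wrist picture shows the board with corners at (196,40), (318,54), (308,160) and (196,150). The strap runs from the stud at about (275,102) to its tip at (238,25), and the lever grip ends at (303,187). The jar is at (450,172) and the nut driver runs from (368,125) to (348,215). I'll enlarge it for a fit, and to check how close the far wall is.

Run:
```python
from h import *
from scipy.optimize import least_squares
im=cv2.imread('pics/w1.png'); c=cv2.resize(im[0:200,180:460],None,fx=2.85,fy=2.85,interpolation=cv2.INTER_CUBIC)
w=np.load('w1.npz');K,E=w['K'],w['E']
def pr(p): c=E[:3,:3]@np.array(p)+E[:3,3]; q=K@[c[0],-c[1],-c[2]]; return q[:2]/q[2]
px=[(196,40),(318,54),(308,160),(196,150)]; cs=np.array([(75,125),(75,-45),(-75,-45),(-75,125)])/1000
def J(q,p): c,s=np.cos(q[2]),np.sin(q[2]); return np.array([q[0]+c*p[0]-s*p[1],q[1]+s*p[0]+c*p[1],p[2]])
r=least_squares(lambda q:np.concatenate([pr(J(q,(*c,.015)))-p for c,p in zip(cs,px)]),[.45,-.1,.16],method='lm'); q=r.x
print(q,r.fun.round(1))
D=lambda s,d,o,z:J(q,(d*np.sin(s)+o*np.cos(s),d*np.cos(s)-o*np.sin(s),z))
def f(a):
  s,l=a; return np.concatenate([pr(D(s,.098,-.014,.08))-(228,28),pr(D(s,.098,.014,.08))-(250,19),pr(D(s,-.118*np.cos(l)-.01*np.sin(l),0,.096+.118*np.sin(l)+.01*np.cos(l)))-(303,187)])
r2=least_squares(f,[1.1,.7],method='lm'); s,l=r2.x; print('strap,lever',s,l,r2.fun.round(1))
for p in cs: cv2.circle(c,tuple(int(v) for v in (pr(J(q,(*p,.015)))-[180,0])*2.85),4,(0,0,255),-1)
for a in ((.098,-.014,.08),(.098,.014,.08),(0,-.014,.08),(0,.014,.08),(.085,0,.08)): cv2.circle(c,tuple(int(v) for v in (pr(D(s,*a))-[180,0])*2.85),4,(255,0,255),-1)
cv2.imwrite('pics/c1.png',c)
K2,E2=cam('scene');o=-E2[:3,:3].T@E2[:3,3]
for v in (176,219):
  d=ray('scene',275,v,0)-o
  print([(x,(o+d*(x-o[0])/d[0]).round(3)) for x in (.58,.62,.7,.8)])
```

```text
[ 0.46233892 -0.12211055  0.17020088] [-2.  -1.   1.2 -0.5  0.7  1.9  0.2  0.3]
strap,lever 1.0359081985468508 0.897523041792035 [-2.1  0.3 -2.3 -2.5 -2.6  1.8]
[(0.58, array([ 0.58 , -0.011,  0.135])), (0.62, array([ 0.62 , -0.063,  0.105])), (0.7, array([ 0.7  , -0.167,  0.045])), (0.8, array([ 0.8  , -0.298, -0.03 ]))]
[(0.58, array([ 0.58 , -0.   ,  0.009])), (0.62, array([ 0.62 , -0.052, -0.03 ])), (0.7, array([ 0.7  , -0.154, -0.107])), (0.8, array([ 0.8  , -0.283, -0.204]))]
```

View pics/c1.png

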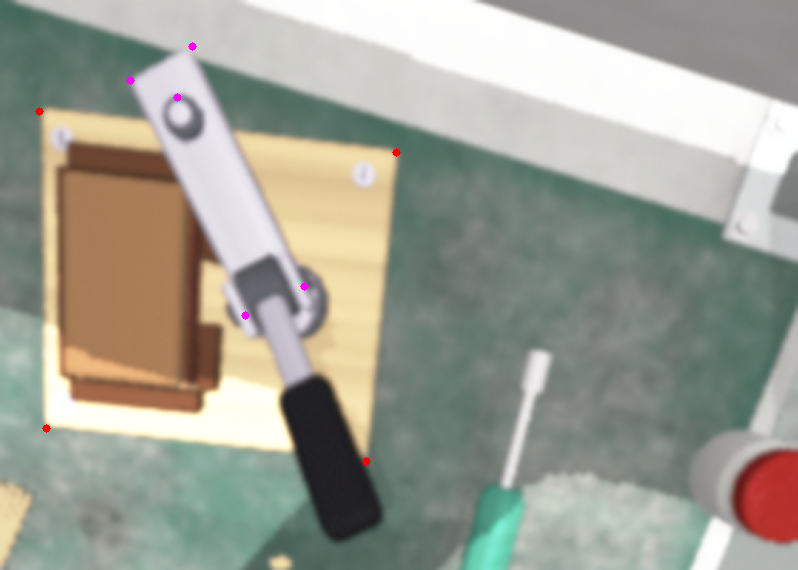

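Run:
```python
from h import *
w=np.load('w1.npz');K,E=w['K'],w['E']
def ry(u,v,z):
    d=np.linalg.inv(K)@[u,v,1]; d=E[:3,:3].T@np.array([d[0],-d[1],-d[2]]); o=-E[:3,:3].T@E[:3,3]; return (o+d*(z-o[2])/d[2]).round(3)
for n,pts in dict(L1=[(30,5),(400,120),(720,222)],L2=[(250,5),(500,85),(740,165)],L3=[(470,0),(770,100)]).items():
  for p in pts:
    u,v=p[0]/2.85+180,p[1]/2.85
    print(n,[ry(u,v,z)[:2].tolist() for z in (0,.06,.12)])
K2,E2=cam('scene');o=-E2[:3,:3].T@E2[:3,3]
for n,pts in dict(stripbot=[(0,460),(200,325)],striptop=[(0,410),(140,280)],rimbot=[(0,190),(250,10)],rimtop=[(0,165),(220,10)]).items():
  for p in pts:
    print(n,[ray('scene',p[0]/5.5+275,p[1]/5.5+145,z)[:2].round(3).tolist() for z in (0,.06,.12)])
```

```text
L1 [[0.56, 0.032], [0.547, 0.004], [0.534, -0.024]]
L1 [[0.561, -0.151], [0.548, -0.154], [0.535, -0.156]]
L1 [[0.56, -0.32], [0.547, -0.3], [0.534, -0.279]]
L2 [[0.589, -0.069], [0.572, -0.083], [0.555, -0.097]]
L2 [[0.589, -0.193], [0.572, -0.19], [0.555, -0.187]]
L2 [[0.588, -0.32], [0.571, -0.299], [0.554, -0.279]]
L3 [[0.619, -0.169], [0.598, -0.169], [0.576, -0.169]]
L3 [[0.618, -0.323], [0.597, -0.302], [0.576, -0.281]]
stripbot [[0.559, 0.029], [0.5, 0.105], [0.441, 0.181]]
stripbot [[0.547, -0.138], [0.489, -0.045], [0.431, 0.048]]
striptop [[0.587, -0.009], [0.525, 0.071], [0.463, 0.15]]
striptop [[0.604, -0.166], [0.54, -0.07], [0.477, 0.026]]
rimbot [[0.743, -0.222], [0.665, -0.12], [0.587, -0.019]]
rimbot [[0.77, -0.572], [0.689, -0.434], [0.608, -0.296]]
rimtop [[0.765, -0.252], [0.685, -0.147], [0.604, -0.042]]
rimtop [[0.789, -0.561], [0.706, -0.424], [0.623, -0.287]]
```

The bench strip is flat out to about x=0.62, so the hand clears the far side either way. I'll go over the push start point (0.548,-0.103), on the far side of the nose, then down to 64 mm.

Request:
move_arm:
  dp:
    - [1.5,-0.4,0]
    - [3.0,-0.7,0]
    - [4.5,-1.1,0]
    - [5.9,-1.5,0]
    - [5.9,-1.5,0]
  turn: [0,0,0,0,0]
  jaw: [-1,-1,-1,-1,-1]

```text
time: 2.85
position: [0.5509, -0.1005, 0.2689]
tool_rot: [-3.106, -0.435, -0.002]
ft_force: [0.1, 1.3, -0.4]
grip_width: 0.006
```

Request:
move_arm:
  dp:
    - [0,0,1.2]
    - [0,0,2.4]
    - [0,0,3.4]
    - [0,0,4.2]
    - [0,0,4.2]
  turn: [0,0,0,0,0]
  jaw: [-1,-1,-1,-1,-1]

```text
time: 3.35
position: [0.5443, -0.1058, 0.1406]
tool_rot: [-3.11, -0.423, 0.012]
ft_force: [0.3, -0.1, -0.1]
grip_width: 0.005
```

Run:
```python
from h import *
s=ctrl.get_state(); print(s['position'],s['ft_force'],s['joint_positions'].round(2),s['grip_width'])
K,E=cam('wrist'); np.savez('w2.npz',K=K,E=E); a=save('wrist','w2.png'); b=save('scene','s2.png')
c=np.vstack([cv2.resize(a[:250],(768,300)),cv2.resize(b[100:250,220:470],(500,300))[:, :].copy() if 0 else np.pad(cv2.resize(b[100:250,220:470],(500,300)),((0,0),(0,268),(0,0)))])
cv2.imwrite('pics/c2.png',c[...,::-1])
```

```text
[ 0.54425665 -0.1057608   0.14057318] [ 0.25883713 -0.08388125 -0.11148255] [ 0.73  0.24 -0.67  1.77  0.16  1.19 -1.28] 0.005363083469451135
```

View pics/c2.png

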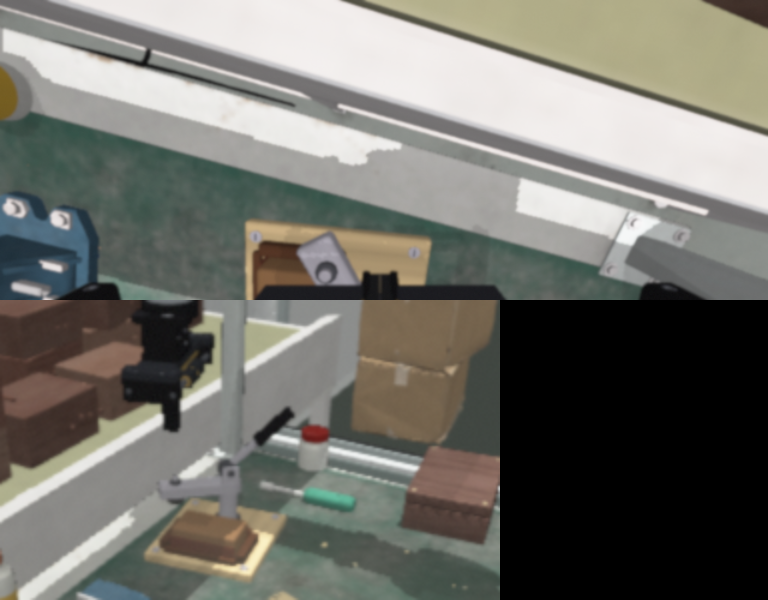

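Run:
```python
from h import *
w=np.load('w2.npz');K,E=w['K'],w['E']; o=-E[:3,:3].T@E[:3,3]; print('cam',o)
def ry(u,v,z):
    d=np.linalg.inv(K)@[u,v,1]; d=E[:3,:3].T@np.array([d[0],-d[1],-d[2]]); return (o+d*(z-o[2])/d[2]).round(3)
for p in [(100,30),(400,110),(650,178),(400,98),(650,165)]:
    print(p,[ry(p[0]/1.2,p[1]/1.2,z)[:2].tolist() for z in (0,.06,.1,.12,.14)])
for p in [(0,190),(120,105),(250,10)]: print([ray('scene',p[0]/5.5+275,p[1]/5.5+145,z)[:2].round(3).tolist() for z in (.06,.08,.1,.12,.14)])
```

```text
cam [ 0.62105526 -0.08408024  0.30309156]
(100, 30) [[0.638, 0.155], [0.635, 0.108], [0.633, 0.076], [0.631, 0.061], [0.63, 0.045]]
(400, 110) [[0.645, -0.094], [0.64, -0.092], [0.637, -0.091], [0.636, -0.09], [0.634, -0.09]]
(650, 178) [[0.65, -0.328], [0.645, -0.28], [0.641, -0.248], [0.639, -0.232], [0.637, -0.216]]
(400, 98) [[0.654, -0.092], [0.648, -0.09], [0.643, -0.089], [0.641, -0.089], [0.639, -0.088]]
(650, 165) [[0.661, -0.323], [0.653, -0.275], [0.648, -0.244], [0.645, -0.228], [0.642, -0.212]]
[[0.665, -0.12], [0.639, -0.087], [0.613, -0.053], [0.587, -0.019], [0.561, 0.015]]
[[0.674, -0.255], [0.648, -0.215], [0.621, -0.176], [0.595, -0.137], [0.569, -0.098]]
[[0.689, -0.434], [0.662, -0.388], [0.635, -0.342], [0.608, -0.296], [0.581, -0.25]]
```

The wall rim is at about x=0.643 and z=0.08, so it is clear of the hand. The picture shows the fingers on the far (+x/-y) side of the nose, above the bench. Going down to 64 mm.

Request:
move_arm:
  dp:
    - [0,0,1.0]
    - [0,0,2.0]
    - [0,0,2.6]
    - [0,0,2.6]
    - [0,0,2.6]
  turn: [0,0,0,0,0]
  jaw: [-1,-1,-1,-1,-1]

```text
time: 3.95
position: [0.549, -0.1048, 0.0682]
tool_rot: [3.112, 0.426, 0.004]
ft_force: [0.5, -0.4, -0.9]
grip_width: 0.006
```

```bash
cat > plan.py <<'E'
from h import *
st=ctrl.get_state(); p=st['position']; T=R.from_rotvec(st['tool_rot']).as_matrix()
print(st['time'],p.round(4),st['ft_force'].round(1),T.round(3).tolist())
def plan(pts):
    for q in pts: print(np.round(q,4),(T.T@(np.array(q)-p)/.03).round(2))
stud=np.array([.461,-.121]); yaw=.167
E
python3 - <<'E'
from plan import *
pts=[]
for s in (1.04,.85,.65,.45,.25,.1,.0,-.04):
    th=np.pi/2-s+yaw; u=np.array([np.cos(th),np.sin(th)]); n=np.array([-u[1],u[0]])
    ext=abs(n@T[:2,0])*.0095+abs(n@T[:2,1])*.015
    pts.append([*(stud+.078*u-n*(.014+ext)),.064])
plan(pts)
E
```

```text
3.95 [ 0.549  -0.1048  0.0682] [ 0.5 -0.4 -0.9] [[0.963, 0.269, 0.002], [0.269, -0.963, -0.001], [0.002, 0.001, -1.0]]
[ 0.5411 -0.0951  0.064 ] [-0.17 -0.38  0.14]
[ 0.5348 -0.0805  0.064 ] [-0.24 -0.91  0.14]
[ 0.5249 -0.0664  0.064 ] [-0.43 -1.45  0.14]
[ 0.5116 -0.0545  0.064 ] [-0.75 -1.95  0.14]
[ 0.4955 -0.0456  0.064 ] [-1.19 -2.38  0.13]
[ 0.4821 -0.0414  0.064 ] [-1.58 -2.63  0.13]
[ 0.4727 -0.0399  0.064 ] [-1.87 -2.77  0.13]
[ 0.4689 -0.0396  0.064 ] [-1.99 -2.81  0.13]
```

Request:
move_arm:
  dp:
    - [-0.15,-0.4,0.1]
    - [-0.2,-0.7,0.15]
    - [-0.25,-0.95,0.15]
    - [-0.34,-1.2,0.15]
    - [-0.43,-1.45,0.15]
  turn: [0,0,0,0,0]
  jaw: [-1,-1,-1,-1,-1]

```text
time: 4.45
position: [0.5235, -0.0654, 0.0623]
tool_rot: [3.112, 0.427, 0.001]
ft_force: [1.4, -1.6, 0.9]
grip_width: 0.001
```

Request:
move_arm:
  dp:
    - [-0.15,-0.25,0]
    - [-0.32,-0.5,0]
    - [-0.52,-0.72,0]
    - [-0.76,-0.93,0]
    - [-1.0,-1.1,0]
  turn: [0,0,0,0,0]
  jaw: [-1,-1,-1,-1,-1]

```text
time: 4.95
position: [0.485, -0.0415, 0.0619]
tool_rot: [-3.112, -0.428, -0.0]
ft_force: [1.4, -1.2, 0.2]
grip_width: 0.003
```

Run:
```python
from plan import *
plan([[.4821,-.0414,.064],[.4727,-.0399,.064],[.469,-.0396,.064]])
save('scene','s3.png'); im=cv2.imread('pics/s3.png'); cv2.imwrite('pics/c3.png',cv2.resize(im[130:250,250:410],None,fx=4.5,fy=4.5,interpolation=cv2.INTER_CUBIC))
```

```text
4.95 [ 0.485  -0.0415  0.0619] [ 1.4 -1.2  0.2] [[0.963, 0.27, 0.0], [0.27, -0.963, 0.0], [0.0, -0.0, -1.0]]
[ 0.4821 -0.0414  0.064 ] [-0.09 -0.03 -0.07]
[ 0.4727 -0.0399  0.064 ] [-0.38 -0.16 -0.07]
[ 0.469  -0.0396  0.064 ] [-0.5  -0.21 -0.07]
```

View pics/c3.png

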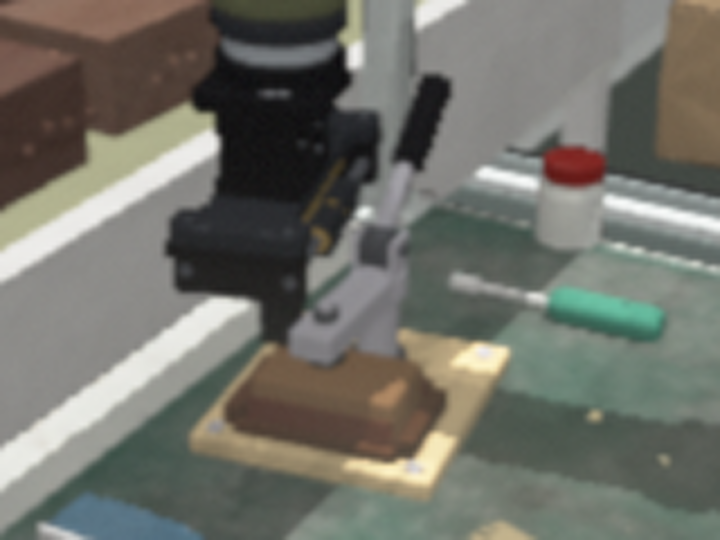

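The strap is swinging home: its nose is at about (320,340) in the crop, over the block, with the lever still up. I'll keep pushing gently until it meets the stop.

Request:
move_arm:
  dp:
    - [-0.1,-0.04,0]
    - [-0.2,-0.08,0]
    - [-0.3,-0.12,0]
    - [-0.38,-0.16,0]
    - [-0.38,-0.16,0]
  turn: [0,0,0,0,0]
  jaw: [-1,-1,-1,-1,-1]

```text
time: 5.5
position: [0.4766, -0.0407, 0.0626]
tool_rot: [3.112, 0.427, 0.011]
ft_force: [8.0, 0.0, -5.7]
grip_width: 0.008
```

Request:
move_arm:
  dp:
    - [-0.06,-0.02,0]
    - [-0.12,-0.04,0]
    - [-0.12,-0.04,0]
    - [-0.12,-0.04,0]
  turn: [0,0,0,0]
  jaw: [-1,-1,-1,-1]

```text
time: 5.9
position: [0.4764, -0.0405, 0.0634]
tool_rot: [3.111, 0.427, 0.023]
ft_force: [15.8, -0.3, -11.3]
grip_width: 0.003
```

Force rose to 16 N with no more motion, so the strap is against its stop. I'll back off, go up, and check from the wrist camera.

Request:
move_arm:
  dp:
    - [0.5,0.1,0]
    - [1.0,0.2,0]
    - [1.2,0.3,-1.0]
    - [1.2,0.3,-2.5]
    - [1.2,0.3,-4.0]
  turn: [0,0,0,0,0]
  jaw: [-1,-1,-1,-1,-1]

```text
time: 6.4
position: [0.5057, -0.0392, 0.1824]
tool_rot: [-3.111, -0.427, 0.005]
ft_force: [0.7, -0.4, -0.0]
grip_width: 0.005
```

Request:
move_arm:
  dp:
    - [-0.5,1.0,-1.5]
    - [-1.5,2.5,-3]
    - [-2.5,4.0,-3]
    - [-2.8,5.0,-3]
    - [-2.8,5.0,-3]
  turn: [0,0,0,0,0]
  jaw: [-1,-1,-1,-1,-1]

```text
time: 6.9
position: [0.4635, -0.2143, 0.2723]
tool_rot: [3.112, 0.409, -0.002]
ft_force: [0.1, -1.1, -0.7]
grip_width: 0.006
```

Run:
```python
from plan import *
K,E=cam('wrist'); np.savez('w4.npz',K=K,E=E); a=save('wrist','w4.png')
cv2.imwrite('pics/c4.png',cv2.resize(a[0:230,180:460],None,fx=2.6,fy=2.6,interpolation=cv2.INTER_CUBIC)[...,::-1])
```

```text
6.9 [ 0.4635 -0.2143  0.2723] [ 0.1 -1.1 -0.7] [[0.966, 0.259, -0.001], [0.259, -0.966, -0.003], [-0.002, 0.003, -1.0]]
```

View pics/c4.png

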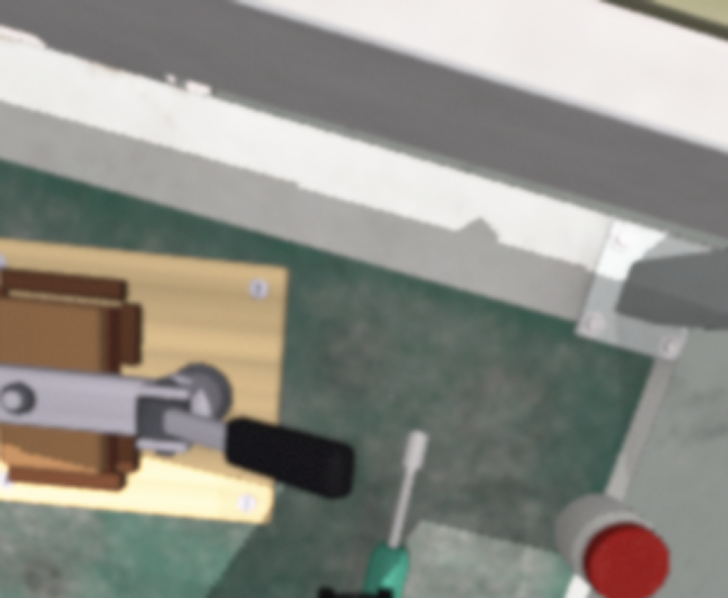

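The strap lies parallel to the board's long edges, its nose screw at (17,398) over the block, so it is home. The lever is still up, with its grip from (228,440) to (352,470). Next is the press point on the lever.

Run:
```python
from plan import *
w=np.load('w4.npz');K,E=w['K'],w['E']; o=-E[:3,:3].T@E[:3,3]
def ry(x,y,z):
    d=np.linalg.inv(K)@[x/2.6+180,y/2.6,1]; d=E[:3,:3].T@np.array([d[0],-d[1],-d[2]]); return (o+d*(z-o[2])/d[2]).round(4)
print('corners',ry(288,267,.015),ry(270,523,.015),'washer',ry(200,393,.018),'screw75',ry(17,398,.083))
for l in (.6,.7,.8,.9): print(l,'grip end',ry(350,468,.096+.118*np.sin(l)+.005),'grip start',ry(229,441,.096+.052*np.sin(l)+.01),'exp r',.118*np.cos(l),.052*np.cos(l))
plan([[.47,-.176,.2],[.47,-.176,.104]])
```

```text
6.95 [ 0.4643 -0.2116  0.2718] [ 0.3 -0.7  1.1] [[0.965, 0.261, -0.001], [0.261, -0.965, -0.001], [-0.001, 0.0, -1.0]]
corners [ 0.5452 -0.1541  0.015 ] [ 0.3978 -0.1782  0.015 ] washer [ 0.465  -0.1215  0.018 ] screw75 [ 0.4511 -0.0469  0.083 ]
0.6 grip end [ 0.4786 -0.2079  0.1676] grip start [ 0.4693 -0.1573  0.1354] exp r 0.09738960255934204 0.04291745197530327
0.7 grip end [ 0.4807 -0.2073  0.177 ] grip start [ 0.4703 -0.1578  0.1395] exp r 0.09025137809956964 0.0397717937387934
0.8 grip end [ 0.4827 -0.2068  0.1856] grip start [ 0.4712 -0.1583  0.1433] exp r 0.08221139170296551 0.0362287488860526
0.9 grip end [ 0.4845 -0.2064  0.1934] grip start [ 0.472  -0.1587  0.1467] exp r 0.07334997625593839 0.03232371835007455
[ 0.47  -0.176  0.2  ] [ 0.5  -1.1   2.39]
[ 0.47  -0.176  0.104] [ 0.5  -1.1   5.59]
```

Request:
move_arm:
  dp:
    - [0.6,-1.0,0.5]
    - [0.6,-1.0,1.5]
    - [0.6,-1.0,2.5]
    - [0.6,-1.0,2.5]
    - [0.6,-1.0,2.5]
  turn: [0,0,0,0,0]
  jaw: [-1,-1,-1,-1,-1]

```text
time: 7.45
position: [0.4754, -0.1716, 0.197]
tool_rot: [-3.111, -0.429, 0.002]
ft_force: [0.0, -0.9, 1.2]
grip_width: 0.007
```

Request:
move_arm:
  dp:
    - [0,0.2,0.4]
    - [0,0.2,0.8]
    - [0,0.2,1.2]
    - [0,0.2,1.5]
    - [0,0.2,1.8]
  turn: [0,0,0,0,0]
  jaw: [-1,-1,-1,-1,-1]

```text
time: 7.95
position: [0.4775, -0.1785, 0.1425]
tool_rot: [3.112, 0.427, 0.001]
ft_force: [-0.6, 0.6, 3.2]
grip_width: 0.008
```

Request:
move_arm:
  dp:
    - [0,0,0.3]
    - [0,0,0.6]
    - [0,0,0.9]
    - [0,0,1.2]
    - [0,0,1.2]
  turn: [0,0,0,0,0]
  jaw: [-1,-1,-1,-1,-1]

```text
time: 8.45
position: [0.4773, -0.1791, 0.1064]
tool_rot: [3.112, 0.426, 0.0]
ft_force: [0.1, -1.3, 2.6]
grip_width: 0.005
```

Request:
move_arm:
  dp:
    - [0,0,0.1]
    - [0,0,0.2]
    - [0,0,0.2]
    - [0,0,0.2]
  turn: [0,0,0,0]
  jaw: [-1,-1,-1,-1]

```text
time: 8.85
position: [0.4777, -0.1792, 0.1055]
tool_rot: [3.11, 0.426, -0.001]
ft_force: [-11.4, 2.9, 35.1]
grip_width: 0.008
```

The lever is at its firm stop: 35 N at 105.5 mm, against about 106 mm expected. I'll lift off and clear the scene.

Request:
move_arm:
  dp:
    - [0,0,0.1]
    - [0,0,-0.5]
    - [0,0,-2.0]
    - [0,0,-3.5]
    - [0,0,-5.0]
  turn: [0,0,0,0,0]
  jaw: [-1,-1,-1,-1,-1]

```text
time: 9.35
position: [0.4763, -0.1776, 0.2512]
tool_rot: [-3.111, -0.427, 0.003]
ft_force: [-0.1, -1.0, -0.1]
grip_width: 0.007
```

Request:
move_arm:
  dp:
    - [-0.5,1.2,-0.3]
    - [-1.0,2.5,-0.3]
    - [-1.2,3.0,-0.3]
    - [-1.2,3.0,-0.3]
    - [-1.2,3.0,-0.3]
  turn: [0,0,0,0,0]
  jaw: [-1,-1,-1,-1,-1]

```text
time: 9.85
position: [0.4668, -0.273, 0.2586]
tool_rot: [-3.109, -0.428, 0.002]
ft_force: [-0.6, -0.3, 0.0]
grip_width: 0.008
```

Run:
```python
from plan import *
a=save('wrist','w5.png'); b=save('scene','s5.png')
c=np.vstack([cv2.resize(a[0:230,140:480],(680,300)),cv2.resize(b[140:250,200:430],(680,300))])
cv2.imwrite('pics/c5.png',c[...,::-1])
```

```text
9.85 [ 0.4668 -0.273   0.2586] [-0.6 -0.3  0. ] [[0.963, 0.27, -0.001], [0.27, -0.963, 0.003], [-0.001, -0.003, -1.0]]
```

View pics/c5.png

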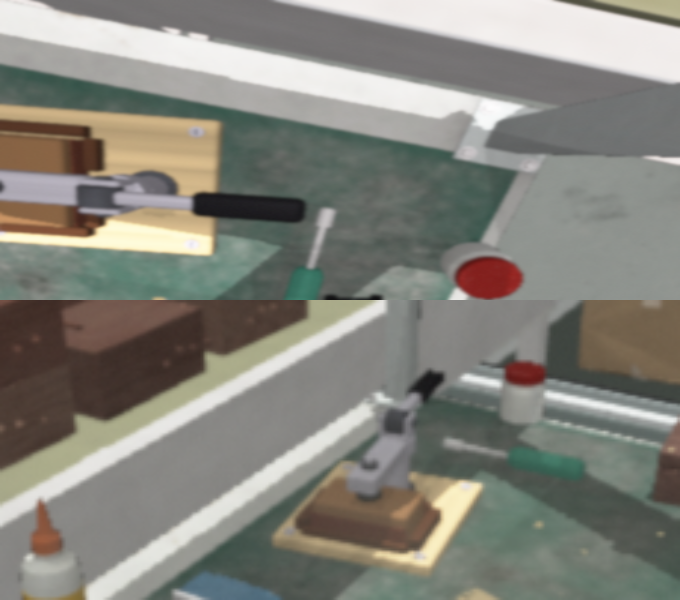

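Strap and lever lie in one line over the block, and the bottle, jar and driver are in place. One numeric check of the lever's level before handing in.

Run:
```python
from h import *
for l in (0,.1,.2,.4):
    d=.118*np.cos(l); p=[.465+.17*d,-.1215-.985*d,.1+.118*np.sin(l)]
    print(l,((proj('scene',p)-[200,140])*[2.957,2.727]+[0,300]).round())
for n in ('glue_bottle','screw_jar','nut_driver','sanding_block'):
    r=ctrl.look_for('scene',n)[:1]; print(n,[np.round(a['rect'],1).tolist() for a in r])
```

```text
0 [431. 372.]
0.1 [432. 362.]
0.2 [431. 353.]
0.4 [430. 336.]
glue_bottle [[219.0, 244.8, 25.0, 59.1]]
screw_jar [[378.6, 173.9, 13.5, 21.3]]
nut_driver [[375.8, 196.6, 48.4, 12.4]]
sanding_block [[322.9, 215.1, 38.9, 29.1]]
```

The grip end shows at about (435,375), which matches the projection for lever angle 0 (431,372). The bystanders are where they were, so I'm handing in.

```bash
python3 -c "
from bench import ctrl
print(ctrl.close_job(), ctrl.get_state()['ft_force'])"
```

```text
the job is handed in; nothing more can be done
the job is handed in; nothing more can be done
```

The block is clamped: I pushed the strap home with the closed fingertips, then pressed the cam lever down to its stop. I lifted clear and handed the job in at about 10 s of the 45 s allowed; no verdict was reported.

- **Strap:** it met its stop at about 16 N and did not move further. The wrist picture afterwards showed it parallel to the board's long edges, over the block, with the lever still up.
- **Lever:** it came up firm at 35 N with the fingertip at 105.5 mm, against about 106 mm expected. In the last scene picture the grip end lies where a level lever should be.
- **Bystanders and block:** the bottle, jar and nut driver were detected within about 3 pixels of where they started. The block's detection was also close, but its box came out somewhat larger because the strap now covers part of it.
- **Hand clear:** the fingertips were at 0.26 m height with only sensor noise on the wrist force.

I could not measure the shoe's force on the block directly; I infer it from the lever being at its stop. No check failed or disagreed.

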